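# Unpin the club chest and set out the game clock

## Robot

A 6-joint arm with a two-finger parallel gripper is mounted at the origin on the work surface. World frame = base frame: x ahead of the robot, y to its left, z up, the work surface at z = 0. Lengths are in m, angles in degrees, forces in N, time in s.
With the tool pointing down it reaches from about 0.4 to 0.825 m from the base axis. Payload 7 kg.
Tool frame: the origin (TCP) lies midway between the tips of the shut fingers; the grasp point (between the pads) lies 19 mm behind it; z points along the fingers, y is the direction in which the jaws open and shut (so a half turn about z gives the same grasp; the last joint's range is limited). The gripper opens to 88 mm and grips with 3 to 60 N. Pads are 19 mm wide; open, the fingers measure 130 mm over their backs; the gripper's body (78 mm by 193 mm) begins 47 mm behind the grasp point.
Start: joints at [85.147, 20.546, 0.682, 0, -70.136, -16.507], TCP at [0.246, 0.629, 0.227] pointing down, gripper open.
Joint ranges: [-176.03, 176.03], [-82.01, 121.73], [-58.28, 71.71], [-173.87, 95.51], [-174.79, -0.11], [-173.66, 173.66]. Speed limits (degrees/s): [136.94, 136.94, 172.46, 180, 180, 180].

## Interface

Orientations are given as a 3x3 rotation matrix whose columns are the frame's x, y, z axes.
In Python, from rig import robot gives the robot as it stands. Calls block until the motion is done:
- robot.goto(position, orientation): joint-space move of the TCP to a pose.
- robot.servo_line(position, ori=None, speed=0.15): straight line of the TCP; ori=None keeps the orientation; speed is the mean speed in m/s.
- robot.movej(angles): joint-space move.
- robot.move_gripper(opening): opening from 0.0 (shut) to 1.0 (fully open); the grip force is fixed at half the most; returns when the fingers have stopped.
- robot.dwell(seconds).
- robot.ik(position, orientation): joint angles nearest the present ones, or None.
- robot.grab_frame(name): name is "side" or "top" or "wrist"; returns (picture, depth): 400x640x3 uint8, red, green, blue; 400x640 float32, m along the optical axis (not along the pixel's ray), 0 where there is no reading.
- robot.camera_info(name): a dict with "vfov" (degrees; the focal length in pixels is half the picture's height over the tangent of half this angle, whatever the lens; pixels are square), "cx", "cy" (the principal point, pixels), "view" (4x4, takes a point from world to camera coordinates); the wrist camera has in their place "T_tool_cam" (4x4, takes a point from camera to tool coordinates, whose origin is the TCP and whose axes are the flange's). Camera axes: x right, y down, z forward; pixel columns grow to the right and rows downward; lengths in m; the calibration is good to about 2 mm. A picture is of the moment at which its call begins: read the wrist's pose just before it. camera_info takes no time and is no camera call.
A pose or a line that the arm cannot do raises robot.Unreachable and nothing moves.
- robot.job_done(): hands the job in, once; it reports no verdict.
Readings, each from a call of its own:
- robot.read_t(): time.
- robot.read_qpos(): joint angles.
- robot.read_qvel(): joint speeds.
- robot.read_effort(): joint torques, N m.
- robot.read_position(): TCP position.
- robot.read_tcp_rot(): TCP orientation.
- robot.read_force(): force on the tool from outside, world axes, zero at the start.
- robot.read_ft_torque(): the same for the moment, N m.
- robot.read_grip_width(): opening from 0.0 (shut) to 1.0 (fully open).
Only numpy, scipy, OpenCV 4.12 (cv2) and the standard library are available. Lean on these libraries where they do the work, as an engineer would, in place of code of your own. Each camera call takes 0.05 s, during which the arm holds its last target.

## Task

Get the game clock ready for the next match: draw the retaining pin out of the staple on the equipment chest and lay it down on the table close to the chest, without dropping it, then swing the lid right open until it rests on its stop. Take the clock out and set it down gently, upright on the bare table, just off the left or right edge of the playing sheet (within a hand's width), about halfway along that edge and parallel to it. Leave the pieces on the sheet and the other things on the table where they are.

Things in the scene. Friction and masses are not known exactly. Their poses are not given: they have to be found in the camera images.
- chest: Plywood chest fixed to the table: base 150 deep (x) x 200 wide (y) x 70 high, 7 mm walls and floor, with a hinged cover 90 deep: 160 high in all. Origin: centre of the underside; its front faces its own -x. A cleat and hasp stand 62 mm out from the front, y -46 to 46. Inside, the clock stands mid-way between two battens (tops z 21); spare pieces (tops z 35) before and behind it.
- staple_eye (a point): Centre of the steel staple's eye at the chest's front: chest x -113, y 0, z 79. The upright arch (top z 96) stands through the lid's slotted hasp plate (y -35 to 35, top z 74); its opening is 16 wide, 15 high. The pin lies on the plate, under the arch. The cover rises 81 mm above the pin, 38 mm behind it: a tool closing across the pin must lean back from the chest 20 to 40 degrees to clear it.
- pin_grip (a point): Retaining pin, 75 g: wooden grip 20 x 20 square, 75 long; steel shank 10 diameter, 77 long. Point: centre of the grip, on the axis; shank along +y, tip 115 mm away. At the start it lies along the chest's y, grip on the chest's -y side, 78 mm from the staple, 28 mm of room between it and the chest. A straight pull of 80 mm to chest -y draws it; it turns freely on its axis. Lying on the table: z 10.
- lid (a joint): Angle of the chest's cover (650 g), 0 shut to 1.75 rad at its stop, turning about the hinge line at the rear. The pin in the staple keeps it shut. It swings freely with a little damping: let go below about 0.9 rad it falls shut, beyond about 1.0 rad it falls open on to its stop by itself. Lifting takes about 5 N at the handle. Fully open, its hasp plate points up, 280 mm above the table.
- hinge_line (a point): Middle of the lid's hinge line, which runs along the chest's y axis at chest x +75, z 70.
- lid_handle (a point): Middle of the steel bar handle on the lid's top: 12 mm thick, 110 long, along the chest's y, its axis 32 mm above the lid's top. Lid shut: 130 mm in front of the hinge line (towards chest -x) and 122 mm above it. It swings with the lid; the bar can turn between the fingers.
- clock_center (a point): Game clock, grey plastic, 140 wide (y) x 46 thick (x) x 104 high, 340 g, screens on one broad face; black rocker on top (upper 13 mm, 30 thick), flat plumb faces below it. Point: its centre, 52 mm above its underside; z up through the top. At the start it stands upright in the shut chest, width along the chest's y, underside 7 mm above the table.
- board: Playing sheet fixed flat on the table: 320 (x) x 290 (y) x 2 thick, pale with thin red lines. Origin: its centre, on the table. The players sit at its two x ends; its left and right edges are at y +145 and -145.
- piece0: Round wooden game piece, 29 diameter x 13 high, on the sheet; origin under its centre. To be left alone.
- piece1: Round wooden game piece, 29 diameter x 13 high, on the sheet; origin under its centre. To be left alone.
- piece2: Round wooden game piece, 29 diameter x 13 high, on the sheet; origin under its centre. To be left alone.
- piece3: Round wooden game piece, 29 diameter x 13 high, on the sheet; origin under its centre. To be left alone.
- piece4: Round wooden game piece, 29 diameter x 13 high, on the sheet; origin under its centre. To be left alone.
- piece5: Round wooden game piece, 29 diameter x 13 high, on the sheet; origin under its centre. To be left alone.
- mug: White mug, 76 diameter x 90 high, standing beyond the sheet; origin under its centre. To be left alone.
- glasses_case: Black glasses case, 60 x 160 x 38, on the table; origin under its centre. To be left alone.
- score_pad: Score pad, 105 x 148 x 10, on the table; origin under its centre. To be left alone.
There are look-alikes about, which are no part of the job. What is shaped like the part that bears pin_grip but turquoise or yellow is not meant.

How it is judged:
By the outcome, as a careful person would: the job done as asked, in the order asked, and still so for the second after the job is handed in, with the robot touching nothing.
It also fails if it takes over 67 s, if anything falls off the work surface, if the arm or the gripper's body presses on something with over 40 N, if the wrist force passes 120 N, or if a joint passes its speed limit or range.

## Working session

There is one attempt and no reset: what is moved stays moved. The work goes in short steps, each a Python script; the robot and the scene stay as the last script left them, time stands still between calls to the robot, and variables do not carry over. Pictures are saved under pics/ and viewed, and the job is handed in when it is done.

```bash
ls; mkdir -p pics
python3 - <<'E'
from rig import robot
import cv2,numpy as np
np.set_printoptions(precision=4,suppress=True)
for n in ["side","top","wrist"]:
    if n=="wrist": print(robot.read_position(),robot.read_tcp_rot())
    im,d=robot.grab_frame(n); print(n,robot.camera_info(n),d.min(),d.max())
    cv2.imwrite(f"pics/{n}0.png",im[:,:,::-1]); np.savez(f"{n}0.npz",im=im,d=d)
print(robot.read_t())
E
```

```text
pics
side {'vfov': 56.68246632370531, 'cx': 313.11513501624563, 'cy': 201.07002040390802, 'view': array([[ 0.9976, -0.0654, -0.0207, -0.566 ],
       [-0.0565, -0.6118, -0.789 ,  0.1655],
       [ 0.0389,  0.7883, -0.6141,  1.0559],
       [ 0.    ,  0.    ,  0.    ,  1.    ]])} 0.0 3.46312
top {'vfov': 53.27445071930882, 'cx': 316.7869270036463, 'cy': 198.6412067235329, 'view': array([[ 0.0243, -0.9997, -0.0026,  0.0153],
       [-0.9833, -0.0234, -0.1803,  0.58  ],
       [ 0.1802,  0.007 , -0.9836,  1.095 ],
       [ 0.    ,  0.    ,  0.    ,  1.    ]])} 0.0 2.182951
[0.2457 0.6282 0.2257] [[ 0.9313 -0.3643 -0.0004]
 [-0.3643 -0.9313 -0.0014]
 [ 0.0002  0.0015 -1.    ]]
wrist {'vfov': 69.82404040278193, 'cx': 323.35744666031934, 'cy': 196.2859083327657, 'T_tool_cam': array([[-0.0001, -0.964 , -0.2659,  0.0731],
       [ 1.    , -0.0002,  0.0005,  0.0002],
       [-0.0005, -0.2659,  0.964 , -0.1577],
       [ 0.    ,  0.    ,  0.    ,  1.    ]])} 0.0 1.3327489
0.15
```

View pics/top0.png

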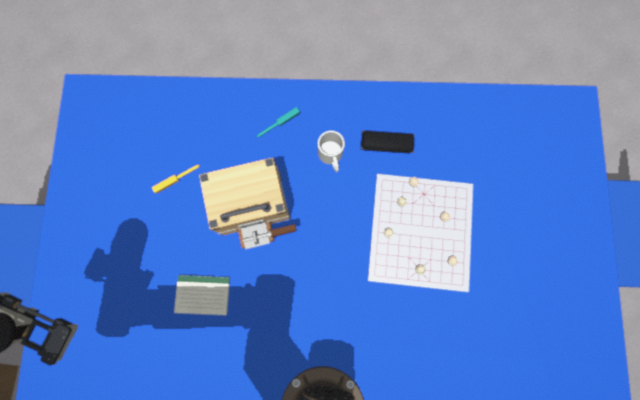

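View pics/side0.png

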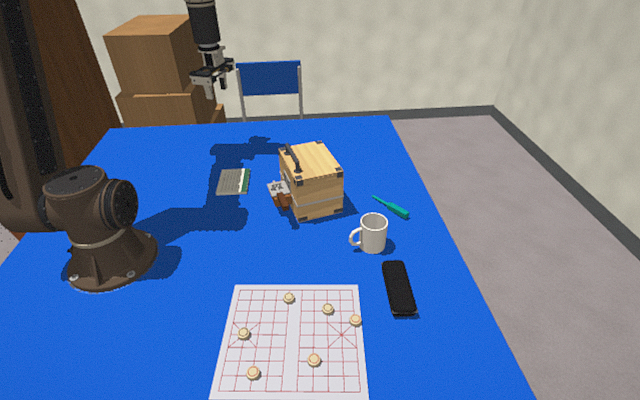

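View pics/wrist0.png

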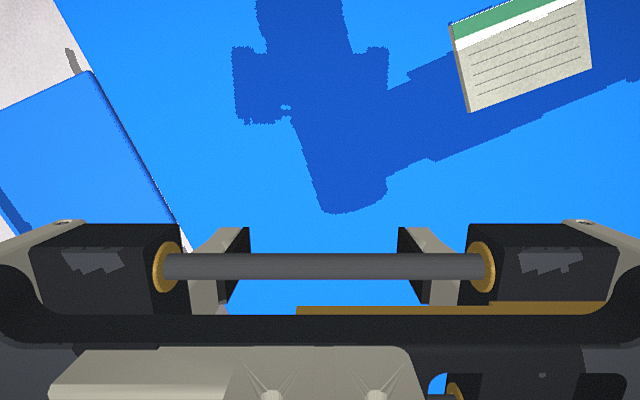

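The top picture shows three pin-shaped things. The brown-gripped one in the staple is at about (285,230), the turquoise one at (285,118) and the yellow one at (172,180). By the description I choose the brown one. The chest is at about (245,195), the sheet at (421,232), the mug at (331,147), the case at (387,142) and the pad at (202,295).

```bash
cat > h.py <<'E'
import numpy as np,cv2
np.set_printoptions(precision=4,suppress=True)
def K(ci): 
    f=200/np.tan(np.radians(ci['vfov'])/2); return f,ci['cx'],ci['cy']
def cloud(ci,d,Twc=None):
    f,cx,cy=K(ci); v,u=np.mgrid[0:400,0:640]
    p=np.stack([(u-cx)/f*d,(v-cy)/f*d,d],-1)
    T=np.linalg.inv(ci['view']) if Twc is None else Twc
    return p@T[:3,:3].T+T[:3,3]
def proj(ci,P,Twc=None):
    f,cx,cy=K(ci); V=ci['view'] if Twc is None else np.linalg.inv(Twc)
    q=np.atleast_2d(P)@V[:3,:3].T+V[:3,3]; return np.c_[q[:,0]/q[:,2]*f+cx,q[:,1]/q[:,2]*f+cy]
E
python3 - <<'E'
from h import *
from rig import robot
out={}
for n in ["top","side"]:
    z=np.load(n+"0.npz"); im,d=z['im'],z['d']; ci=robot.camera_info(n); P=cloud(ci,d); ok=d>0
    inb=ok&(P[...,0]>0.2)&(P[...,0]<1.0)&(abs(P[...,1])<0.7)
    print(n,"table z",np.median(P[inb&(im[...,2]>150)&(im[...,0]<90)][:,2]))
    m=inb&(P[...,2]>.15)&(P[...,2]<.168)&(im[...,0]>150)
    m=inb&(P[...,2]>.15)&(P[...,2]<.17)
    k=cv2.connectedComponentsWithStats(m.astype(np.uint8))
    i=1+np.argmax(k[2][1:,4]); q=P[k[1]==i]; print("lid",len(q),np.median(q[:,2]),q.mean(0))
    r=cv2.minAreaRect(q[:,:2].astype(np.float32)); print(r, cv2.boxPoints(r))
    # board: white
    m=inb&(abs(P[...,2])<.02)&(im.min(-1)>150)
    k=cv2.connectedComponentsWithStats(m.astype(np.uint8)); i=1+np.argmax(k[2][1:,4]); q=P[k[1]==i]
    r=cv2.minAreaRect(q[:,:2].astype(np.float32)); print("board",r,np.median(q[:,2])); print(cv2.boxPoints(r))
    # brown grip
    I=im.astype(int)
    m=inb&(I[...,0]>60)&(I[...,0]>1.6*I[...,2])&(I[...,1]<0.7*I[...,0])&(P[...,2]>.03)
    k=cv2.connectedComponentsWithStats(m.astype(np.uint8))
    for i in range(1,k[0]):
        if k[2][i,4]>8: q=P[k[1]==i]; print("brown",k[2][i],k[3][i],np.median(q,0))
z=np.load("top0.npz")['im'][180:270,180:330,::-1]
s=np.load("side0.npz")['im'][130:230,210:360,::-1]
cv2.imwrite("pics/crop_t.png",np.vstack([cv2.resize(z,None,fx=5,fy=3.3,interpolation=2)[:298], cv2.resize(s,None,fx=5,fy=3,interpolation=2)[:300]]))
E
```

```text
top table z 0.0004940329471910809
lid 4091 0.16049617704815855 [0.5728 0.2267 0.1605]
((0.571905791759491, 0.22679319977760315), (0.15131428837776184, 0.20140734314918518), 15.239198684692383) [[0.4724 0.3041]
 [0.5254 0.1097]
 [0.6714 0.1495]
 [0.6184 0.3438]]
board ((0.4992077350616455, -0.28277236223220825), (0.2937154471874237, 0.3226894736289978), 85.19140625) 0.0026561745827178296
[[ 0.3261 -0.4156]
 [ 0.6477 -0.4426]
 [ 0.6723 -0.15  ]
 [ 0.3507 -0.1229]]
brown [273 226  22  10  96] [283.3125 229.9271] [0.4833 0.1194 0.0897]
side table z 0.0006311809179814776
lid 1673 0.1607543324902866 [0.5777 0.2091 0.1603]
((0.5734812617301941, 0.22507265210151672), (0.15026159584522247, 0.20733343064785004), 15.120407104492188) [[0.4739 0.3056]
 [0.528  0.1054]
 [0.6731 0.1446]
 [0.619  0.3447]]
board ((0.500398576259613, -0.27941834926605225), (0.2920951843261719, 0.322797030210495), 85.25704193115234) 0.0024822703001259327
[[ 0.3275 -0.4116]
 [ 0.6492 -0.4383]
 [ 0.6733 -0.1472]
 [ 0.3516 -0.1205]]
brown [273 192  19  18 196] [282.449  199.8367] [0.4858 0.143  0.0837]
```

View pics/crop_t.png

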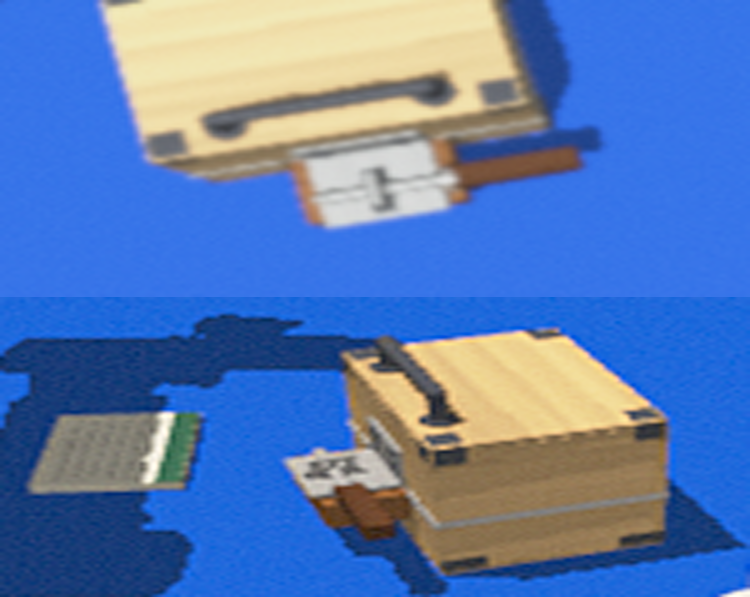

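```bash
cat >> h.py <<'E'
YAW=np.radians(15.2); CH=np.array([.5725,.2262])
def R2(a): return np.array([[np.cos(a),-np.sin(a),0],[np.sin(a),np.cos(a),0],[0,0,1]])
RC=R2(YAW)
def c2w(p): return RC@np.array(p,float)+np.r_[CH,0]
def w2c(p): return (np.asarray(p)-np.r_[CH,0])@RC
def tool(lean,s=1,yaw=YAW):
    "jaws across chest x, fingers tipping towards chest by lean deg, body back towards -x"
    l=np.radians(lean); z=np.array([np.sin(l),0,-np.cos(l)]); y=s*np.array([np.cos(l),0,np.sin(l)]); x=np.cross(y,z)
    return R2(yaw)@np.stack([x,y,z],1)
E
python3 - <<'E'
from h import *
from rig import robot
def t(n,p,R):
    q=robot.ik(p,R); print(n,np.array(p),None if q is None else np.array(q))
for s in (1,-1):
    for l in (33,38):
        R=tool(l,s)
        for d in (.1,-.008): t(f"pin{s},{l}",c2w([-.113,-.080,.079])-R[:,2]*d,R)
        t("pulled",c2w([-.113,-.175,.081])+R[:,2]*.008,R)
    t("laid",c2w([-.125,-.175,.003]),tool(0,s))
    H=c2w([.075,0,.07])
    for a in (0,.6,1.2):
        th=np.arctan2(.122,-.130)-a; r=.1783
        p=c2w([.075+r*np.cos(th),0,.07+r*np.sin(th)])
        for l in (0,-15,-25,15): t(f"lid{s},{a},{l}",p+tool(l,s)[:,2]*.015,tool(l,s))
    t("clock",c2w([0,0,.056]),tool(0,s)); t("clockup",c2w([0,0,.18]),tool(0,s))
    t("placeL",[.5166,-.0837,.05],tool(0,s,np.radians(85.2))); t("placeL2",[.5166,-.0837,.05],tool(0,s,np.radians(85.2-180)))
    t("placeR",[.4834,-.479,.05],tool(0,s,np.radians(85.2)));t("placeR",[.4834,-.479,.05],tool(0,s,np.radians(85.2-180)))
z=np.load("wrist0.npz"); d=z['d']; print(d[200:310:10,180:260:8])
E
```

```text
pin1,33 [0.4319 0.1051 0.1629] None
pin1,33 [0.4886 0.1205 0.0723] None
pulled [0.5135 0.0288 0.0743] None
pin1,38 [0.425  0.1032 0.1578] None
pin1,38 [0.4892 0.1207 0.0727] None
pulled [0.5141 0.029  0.0747] None
laid [0.4978 0.0245 0.003 ] [ 25.4586  19.5445 -36.5339   0.     -33.9216 169.7414]
lid1,0,0 [0.5194 0.2118 0.177 ] [ 42.1767  12.0672 -17.9687   0.     -59.964  153.0233]
lid1,0,-15 [0.5157 0.2108 0.1775] [ 38.1345  21.0433  -4.4826  -5.9097 -78.3962 158.9625]
lid1,0,-25 [0.5133 0.2101 0.1784] [ 36.0961  27.1949   3.4892  -8.6697 -89.836  160.9387]
lid1,0,15 [0.5232 0.2128 0.1775] [ 47.178    3.8314 -34.7034  12.4897 -39.3312 139.1851]
lid1,0.6,0 [0.6078 0.2358 0.2291] [ 38.3127  18.3112  -2.2451   0.     -69.4437 156.8873]
lid1,0.6,-15 [0.6041 0.2348 0.2296] [ 35.297   27.4766  12.3101  -5.1031 -88.962  160.6282]
lid1,0.6,-25 [0.6017 0.2341 0.2305] [  33.7177   33.8223   21.3895   -7.8675 -101.3158  161.5608]
lid1,0.6,15 [0.6116 0.2368 0.2296] [ 42.0347  10.003  -18.7263   9.02   -48.1786 147.9148]
lid1,1.2,0 [0.7092 0.2633 0.2204] [ 35.0588  28.4455  12.2459   0.     -73
[... 2883 characters left out ...]
0.4035 0.4028 0.4032 0.4033 0.403  0.404 ]
 [0.4078 0.4071 0.4069 0.4081 0.408  0.409  0.4066 0.4083 0.4085 0.407 ]
 [1.2144 0.412  0.4099 0.4119 0.4118 0.1591 0.1599 0.1598 0.1641 0.411 ]
 [0.0947 0.4158 0.4155 0.4148 0.     0.1462 0.1486 0.1506 0.1587 0.4144]
 [0.094  1.2378 0.1342 0.1357 0.1347 0.1359 0.1388 0.1441 0.1589 0.4204]
 [0.0848 0.0847 0.0846 0.0839 0.0845 0.0845 0.0841 0.0854 0.0832 0.0855]
 [0.0828 0.0844 0.0833 0.0838 0.0831 0.0842 0.0833 0.0838 0.0825 0.0842]
 [0.0952 0.1051 0.1077 0.114  0.1219 0.1247 0.1316 0.1447 0.4324 0.4326]
 [0.0952 0.1009 0.1076 0.1139 0.1226 0.1281 0.1309 0.4382 0.4372 0.4372]
 [0.0943 0.0994 0.107  0.1139 0.1221 0.1287 0.1318 0.4425 0.4432 0.4416]]
```

```bash
cat >> h.py <<'E'
def tool2(lean,b,s=1,yaw=YAW):
    "like tool; additionally tipped b deg in the plane of pin axis: z gets +chest y part sin b"
    l=np.radians(lean); b=np.radians(b); z0=np.array([np.sin(l),0,-np.cos(l)]); y=s*np.array([np.cos(l),0,np.sin(l)])
    z=np.cos(b)*z0+np.sin(b)*np.array([0,1,0]); return R2(yaw)@np.stack([np.cross(y,z),y,z],1)
E
python3 - <<'E'
from h import *
from rig import robot
for s in (1,-1):
  for l in range(15,41,5):
    row=[]
    for b in range(-40,41,10):
      R=tool2(l,b,s); q=[robot.ik(c2w(c)-R[:,2]*d,R) for c,d in (([-.113,-.080,.079],-.008),([-.113,-.080,.079],.08),([-.113,-.175,.081],-.008))]
      row.append("".join('.' if x is None else 'X' for x in q))
    print(s,l,row)
  for y in (-.1,): 
    R=tool2(25,0,s); print(robot.ik(c2w([-.113,-.080,.079]),R))
E
```

```text
1 15 ['XX.', '.X.', '.X.', '.X.', 'XXX', '.XX', 'XXX', 'XXX', 'XXX']
1 20 ['.X.', '.X.', '.X.', '.X.', '.XX', 'XXX', 'XXX', 'XXX', 'XXX']
1 25 ['.X.', '...', '...', '...', '...', 'XXX', 'XXX', 'XXX', 'XXX']
1 30 ['...', '...', '...', '...', '...', '..X', 'XXX', 'XXX', 'XXX']
1 35 ['...', '...', '...', '...', '...', '..X', 'XXX', 'XXX', 'XXX']
1 40 ['...', '...', '...', '...', '...', 'X.X', 'XXX', 'XXX', 'XXX']
None
-1 15 ['XX.', '.X.', '.X.', '.X.', 'XXX', 'XXX', 'XXX', 'XXX', 'XXX']
-1 20 ['.X.', '.X.', '.X.', '.X.', '.XX', 'XXX', 'XXX', 'XXX', 'XXX']
-1 25 ['.X.', '...', '...', '...', '...', 'XXX', 'XXX', 'XXX', 'XXX']
-1 30 ['...', '...', '...', '...', '...', '..X', 'XXX', 'XXX', 'XXX']
-1 35 ['...', '...', '...', '...', '...', '..X', 'XXX', 'XXX', 'XXX']
-1 40 ['...', '...', '...', '...', '...', 'X.X', 'XXX', 'XXX', 'XXX']
None
```

Run:
```python
from h import *
from rig import robot
for s in (1,-1):
 for l in (0,5):
  for b in (30,35,40):
    R=tool2(l,b,s); o=[]
    for c,d in (([-.115,-.103,.079],-.004),([-.115,-.103,.079],.1),([-.115,-.198,.081],-.004),([-.125,-.198,.011],-.004),([-.125,-.198,.011],.06)):
      q=robot.ik(c2w(c)-R[:,2]*d,R); o.append(None if q is None else np.round(q))
    print(s,l,b,o)
print(robot.ik([.42,.05,.3],tool2(0,35,-1)),robot.ik([.45,.0,.35],tool2(0,0,-1)))
```

```text
1 0 30 [array([   8.,   20.,  -16.,  -34.,  -63., -155.]), array([   3.,   16.,   -9.,  -31.,  -74., -157.]), array([  -1.,   24.,  -11.,  -31.,  -68., -148.]), array([  -2.,   29.,  -14.,  -33.,  -61., -143.]), array([  -4.,   25.,  -11.,  -31.,  -68., -145.])]
1 0 35 [array([   4.,   23.,  -14.,  -38.,  -67., -150.]), array([  -1.,   19.,   -7.,  -34.,  -78., -152.]), array([  -4.,   26.,   -9.,  -35.,  -72., -145.]), array([  -5.,   31.,  -11.,  -36.,  -66., -139.]), array([  -8.,   28.,   -8.,  -34.,  -73., -141.])]
1 0 40 [array([   1.,   25.,  -12.,  -41.,  -71., -145.]), array([  -5.,   22.,   -5.,  -38.,  -82., -148.]), array([  -7.,   28.,   -6.,  -38.,  -76., -141.]), array([  -8.,   34.,   -9.,  -39.,  -71., -136.]), array([ -11.,   31.,   -5.,  -36.,  -77., -138.])]
1 5 30 [array([   7.,   18.,  -18.,  -36.,  -59., -150.]), array([   2.,   13.,  -12.,  -32.,  -70., -153.]), array([  -2.,   22.,  -13.,  -34.,  -64., -144.]), array([  -3.,   27.,  -16.,  -36.,  -58., -138.]), array([  -6.,   24.,  -13.,  -33.,  -65., -140.])]
1 5 35 [array([   3.,   21.,  -16.,  -40.,  -63.
[... 1293 characters left out ...]
22., -13., -34., -64.,  36.]), array([ -3.,  27., -16., -36., -58.,  42.]), array([ -6.,  24., -13., -33., -65.,  40.])]
-1 5 35 [array([  3.,  21., -16., -40., -63.,  35.]), array([ -2.,  16., -10., -36., -74.,  33.]), array([ -6.,  24., -11., -37., -69.,  40.]), array([ -7.,  30., -13., -39., -63.,  46.]), array([-10.,  27., -10., -36., -70.,  44.])]
-1 5 40 [array([ -0.,  23., -14., -43., -68.,  40.]), array([ -6.,  20.,  -8., -39., -79.,  37.]), array([ -9.,  27.,  -8., -40., -74.,  44.]), array([ -9.,  32., -11., -41., -68.,  50.]), array([-13.,  30.,  -7., -39., -74.,  48.])]
[  0.0565   3.8518  -6.7099 -33.6185 -89.837   18.3911] [ 25.2281  -4.8802 -13.5869   0.     -81.2933 -10.0281]
```

```bash
cat >> h.py <<'E'
def wristT(robot):
    p=np.array(robot.read_position()); R=np.array(robot.read_tcp_rot()); T=np.eye(4); T[:3,:3]=R; T[:3,3]=p
    return T@robot.camera_info("wrist")["T_tool_cam"]
def snap(robot,n,fn):
    T=wristT(robot) if n=="wrist" else None
    im,d=robot.grab_frame(n); cv2.imwrite(f"pics/{fn}.png",im[:,:,::-1]); np.savez(fn+".npz",im=im,d=d,T=np.eye(4) if T is None else T)
    return im,d,T
E
python3 - <<'E'
from h import *
from rig import robot
R=tool2(0,35,-1)
g=c2w([-.115,-.103,.079])
robot.goto([.42,.02,.3],R)
print(robot.read_t()); 
robot.goto(g-R[:,2]*.10,R)
robot.move_gripper(.40)
print(robot.read_t(),robot.read_grip_width(),robot.read_position(),g-R[:,2]*.1)
im,d,T=snap(robot,"wrist","w1"); print(proj(robot.camera_info("wrist"),[c2w([-.113,-.078,.079]),c2w([-.113,-.1155,.079]),c2w([-.075,-.1,.16])],T))
snap(robot,"side","s1")
E
```

```text
2.4583
4.1583 0.3946771623575992 [0.5036 0.0413 0.1608] [0.5036 0.0413 0.1609]
[[322.4198 213.7813]
 [322.3111 189.2622]
 [272.4071 282.5869]]
```

View pics/w1.png

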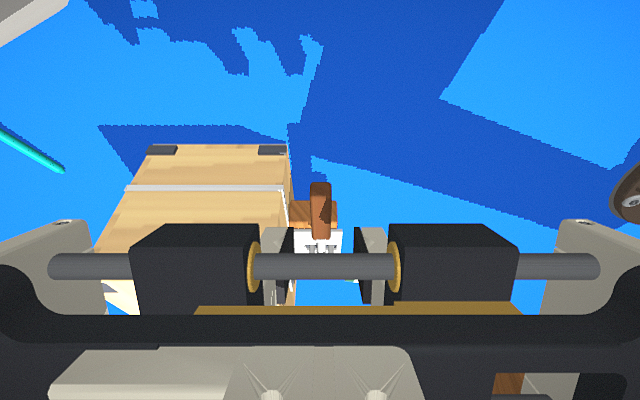

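View pics/s1.png

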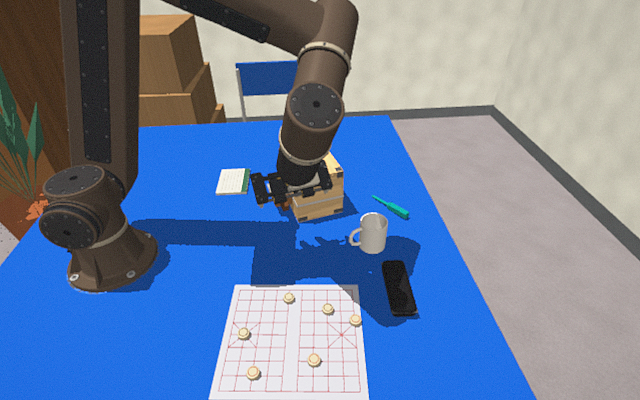

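The wrist picture shows the brown grip at (321,205), centred between the fingers at (275,250) and (370,250), where my projection puts it. The turquoise one is far off at (35,150). I'll advance along the tool axis.

Run:
```python
from h import *
from rig import robot
R=tool2(0,35,-1)
g=c2w([-.1145,-.103,.079])
robot.move_gripper(.34)
robot.servo_line(g-R[:,2]*.03,R,speed=.1); print(robot.read_force())
robot.servo_line(g+R[:,2]*.005,R,speed=.04); print(robot.read_force(),robot.read_position(),g+R[:,2]*.005)
robot.move_gripper(0.0)
print(robot.read_t(),robot.read_grip_width()*88,robot.read_force())
snap(robot,"wrist","w2"); snap(robot,"top","t2")
```

```text
[ 0.3903 -0.3737  0.615 ]
[0.8665 0.0136 0.0484] [0.4884 0.0995 0.075 ] [0.4883 0.0996 0.0749]
6.8583 19.86034725675834 [ 1.5554 -0.27    0.3072]
```

View pics/w2.png

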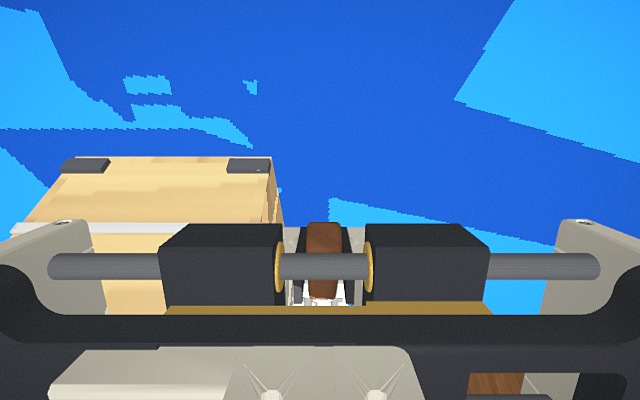

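The grip at (323,255) is held flush; the jaws read 19.9 mm against its 20 mm. Now I'll draw it.

Run:
```python
from h import *
from rig import robot
R=tool2(0,35,-1)
p0=np.array(robot.read_position())
def go(c,sp):
    robot.servo_line(p0+RC@np.array(c),R,speed=sp); print(robot.read_t(),robot.read_force(),robot.read_grip_width()*88)
go([0,0,.002],.03); go([0,-.03,.002],.06); go([0,-.1,.002],.08)
im,d,T=snap(robot,"wrist","w3"); snap(robot,"top","t3")
z=cv2.imread("pics/t3.png")[160:280,170:340]; cv2.imwrite("pics/t3c.png",cv2.resize(z,None,fx=4.5,fy=4.5,interpolation=2))
```

```text
7.2083 [ 0.4103  0.1913 -0.9012] 19.644112900573447
7.8583 [ 0.1062  0.0511 -0.9108] 20.004457222063177
8.8833 [-0.2488 -0.3258  0.3231] 19.813477370031027
```

View pics/w3.png

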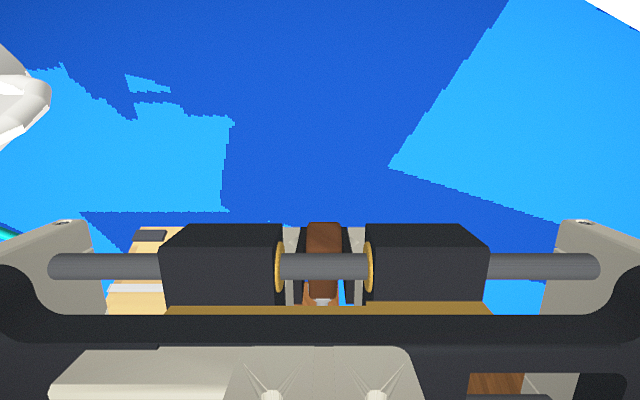

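View pics/t3c.png

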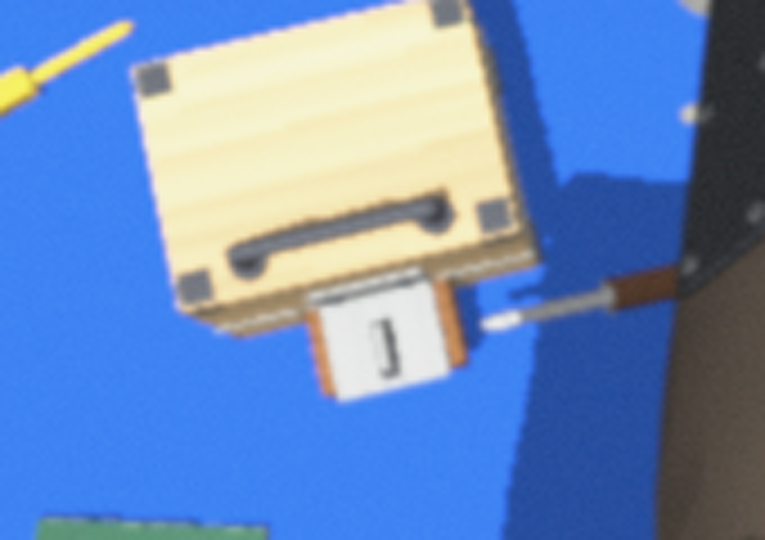

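The pin is fully out: the top crop shows its shank tip at (490,325), clear of the cleat edge at (455,325). Now I'll lay it down.

```bash
python3 - <<'E'
from h import *
from rig import robot
R=tool2(0,35,-1)
p=np.array(robot.read_position()); ax0=.081  # axis height now
q=p+RC@np.array([.0145,.004,0])
def z(ax,sp):
    t=q.copy(); t[2]=p[2]+ax-ax0; robot.servo_line(t,R,speed=sp); f=robot.read_force(); print(ax,robot.read_t(),f,robot.read_position()[2]); return f
robot.servo_line(q,R,speed=.1)
z(.03,.1); f0=z(.016,.06)
for a in (.0145,.0135,.0125,.0118,.0110,.0104,.0098,.0092):
    f=z(a,.02)
    if f[2]-f0[2]>1.5: break
snap(robot,"wrist","w4")
robot.move_gripper(.34); print(robot.read_force(),robot.read_grip_width())
c=np.array(robot.read_position())
robot.servo_line(c-R[:,2]*.08,R,speed=.12)
snap(robot,"top","t5"); print(robot.read_t())
E
python3 -c "
import cv2
z=cv2.imread('pics/t5.png')[160:280,170:340]; cv2.imwrite('pics/t5c.png',cv2.resize(z,None,fx=4.5,fy=4.5,interpolation=2))"
```

```text
0.03 9.9417 [-0.1859  0.4347 -1.1255] 0.025751403718195377
0.016 10.325 [ 0.3397  0.2364 -1.144 ] 0.011831708059290406
0.0145 10.575 [-0.6803  0.633  -0.9312] 0.010751633078416954
0.0135 10.825 [ 0.1953  0.0224 -1.4093] 0.009674471623049942
0.0125 11.075 [-0.3825  0.4259 -1.2166] 0.008598729512495453
0.0118 11.325 [-0.6643  0.7863 -0.409 ] 0.00790949810421871
0.011 11.575 [ 0.3088  0.6336 -0.7226] 0.007097047862862405
0.0104 11.825 [ 0.0641  0.2074 -0.9412] 0.006505728152903331
0.0098 12.075 [-1.0143 -0.8489  0.8755] 0.006086254288036771
[ 0.6085  0.41   -0.3145] 0.33879027324121874
13.4583
```

View pics/t5c.png

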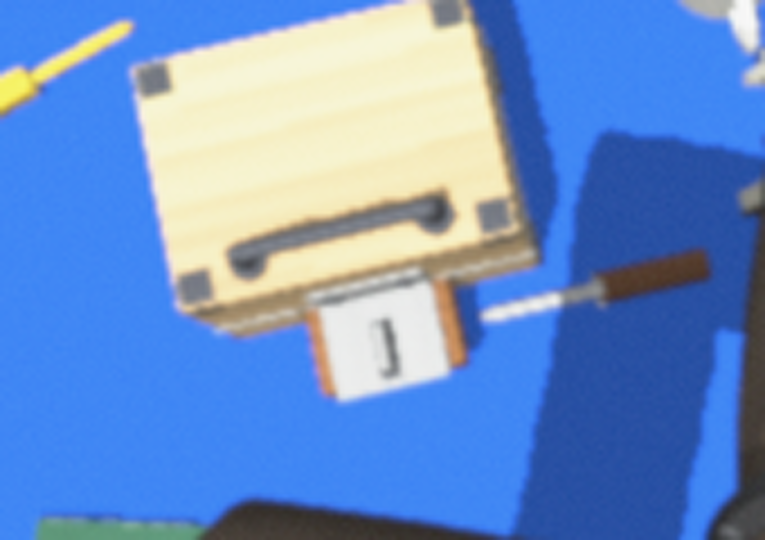

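The brown pin lies on the table at (655,275) in the crop, its tip at (485,317) beside the cleat. Next is the lid: I'll check the handle measurement, then grasp.

```bash
cat >> h.py <<'E'
def bar(a,y=0):
    th=np.arctan2(.122,-.130)-a; r=np.hypot(.122,.130)
    return c2w([.075+r*np.cos(th),y,.07+r*np.sin(th)])
E
python3 - <<'E'
from h import *
from rig import robot
for n in ("t5","top0","side0"):
    z=np.load(n+".npz"); ci=robot.camera_info("side" if n[0]=="s" else "top"); P=w2c(cloud(ci,z['d']))
    m=(abs(P[...,0]+.055)<.03)&(abs(P[...,1])<.07)&(P[...,2]>.18)&(P[...,2]<.22); q=P[m]; print(n,len(q),np.median(q,0),q.min(0),q.max(0))
for s in (-1,):
  for a in (0,.5,1,1.2,1.3,1.4):
    for l in (0,-8):
      R=tool(l,s); q=robot.ik(bar(a)+R[:,2]*.012,R); print(a,l,None if q is None else np.array(q), bar(a))
R=tool(0,-1); print(robot.ik(bar(0)-R[:,2]*.08,R), robot.read_position())
E
```

```text
t5 234 [-0.0564 -0.0004  0.1971] [-0.0618 -0.06    0.1807] [-0.0494  0.0593  0.2018]
top0 234 [-0.0563 -0.0003  0.1968] [-0.0619 -0.06    0.1844] [-0.0492  0.0596  0.2041]
side0 106 [-0.0558 -0.0191  0.1973] [-0.0607 -0.0643  0.1804] [-0.0483  0.0594  0.2003]
0 0 [ 42.176   11.9198 -17.7364   0.     -60.3437 -26.976 ] [0.5194 0.2118 0.192 ]
0 -8 [ 39.8441  16.6977 -10.2399  -3.5323 -70.3765 -23.2448] [0.5194 0.2118 0.192 ]
0.5 0 [ 38.9502  16.7754  -4.6525   0.     -68.5722 -23.7502] [0.5912 0.2313 0.2394]
0.5 -8 [ 37.1321  21.6162   3.1835  -3.0354 -79.01   -21.1595] [0.5912 0.2313 0.2394]
1 0 [ 36.0121  24.8197   8.0858   0.     -73.2661 -20.8121] [0.6762 0.2544 0.2453]
1 -8 [ 34.6072  29.8355  16.8473  -2.6625 -84.5685 -18.98  ] [0.6762 0.2544 0.2453]
1.2 0 [ 35.059   28.3645  12.4963   0.     -74.1318 -19.859 ] [0.7091 0.2633 0.2354]
1.2 -8 [ 33.777   33.4912  21.7527  -2.5479 -85.8537 -18.2241] [0.7091 0.2633 0.2354]
1.3 0 [ 34.6379  30.1323  14.4688   0.     -74.3365 -19.4379] [0.7248 0.2676 0.2279]
1.3 -8 [ 33.4085  35.3191  23.9863  -2.4978 -86.275  -17.8805] [0.7248 0.2676 0.2279]
1.4 0 [ 34.2545  31.8739  16.2572   0.     -74.3834 -19.0545] [0.7396 0.2716 0.2188]
1.4 -8 [ 33.0721  37.1209  26.0381  -2.4524 -86.5389 -17.561 ] [0.7396 0.2716 0.2188]
[ 42.176    8.2664  -9.8439   0.     -71.8897 -26.976 ] [ 0.5389 -0.0327  0.0708]
```

Run:
```python
from h import *
from rig import robot
R=tool(0,-1); p=np.array(robot.read_position())
p[2]=.30; robot.servo_line(p,None,speed=.25)
robot.move_gripper(.5)
b=bar(0)-RC@np.array([.0008,0,0])
robot.goto(b-R[:,2]*.06,R); print(robot.read_t())
robot.servo_line(b+R[:,2]*.012,R,speed=.08); print(robot.read_force())
robot.move_gripper(0); print(robot.read_t(),robot.read_force(),robot.read_grip_width()*88)
for a in np.linspace(0,1.3,9)[1:]:
    Ra=tool(-8*a/1.3,-1)
    robot.servo_line(bar(a)+Ra[:,2]*.012,Ra,speed=.10)
    print(round(a,2),robot.read_t(),robot.read_force(),robot.read_grip_width()*88)
    if np.linalg.norm(robot.read_force())>30: print("STOP"); break
snap(robot,"side","s6"); snap(robot,"top","t6")
```

```text
16.1083
[0.2872 0.5382 0.0125]
17.8 [ 6.5409 -0.2569 -3.1366] 11.220271518655208
0.16 18.2417 [-4.6086  0.8817 -0.0692] 10.841868927648424
0.32 18.6833 [-8.7763  0.4774  6.4879] 10.79146479489922
0.49 19.125 [-4.7648 -1.0481  8.6904] 11.13713384057407
0.65 19.5583 [-3.3252 -2.1609  5.9229] 11.27561136744762
0.81 19.9917 [-1.4381 -1.7862  5.7215] 11.077252581839648
0.98 20.425 [ 0.3774 -1.2321  4.7292] 11.022672347157467
1.14 20.8583 [ 1.3886 -2.9199  3.1996] 11.201790688974603
1.3 21.2917 [ 3.3187 -3.3474  2.4627] 10.733528455076353
```

View pics/s6.png

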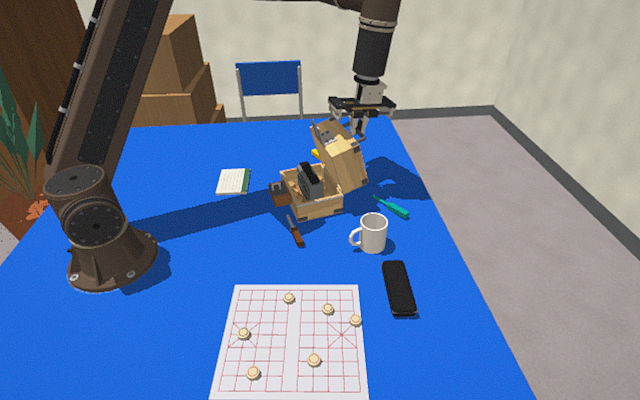

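The lid stands about 1.3 rad open, held at (352,110), with the clock visible at (312,180). Now I'll release it and look.

Run:
```python
from h import *
from rig import robot
robot.move_gripper(.6)
p=np.array(robot.read_position()); R=np.array(robot.read_tcp_rot())
robot.servo_line(p-R[:,2]*.03,None,speed=.08); print(robot.read_force())
robot.servo_line(p-R[:,2]*.09,None,speed=.2); print(robot.read_force(),robot.read_t())
# view pose: back over front of chest
Rv=tool(0,-1)
robot.goto(c2w([-.16,0,.33]),Rv); robot.dwell(.2)
snap(robot,"side","s7"); snap(robot,"top","t7"); snap(robot,"wrist","w7"); print(robot.read_t())
z=cv2.imread('pics/t7.png')[110:270,160:360]; cv2.imwrite('pics/t7c.png',cv2.resize(z,None,fx=3.7,fy=3.7,interpolation=2))
s=cv2.imread('pics/s7.png')[90:240,220:420]; cv2.imwrite('pics/s7c.png',cv2.resize(s,None,fx=3.7,fy=3.7,interpolation=2))
```

```text
[-0.621  -0.5504 -1.1979]
[-0.3691  0.427  -0.9914] 23.2417
24.85
```

View pics/t7c.png

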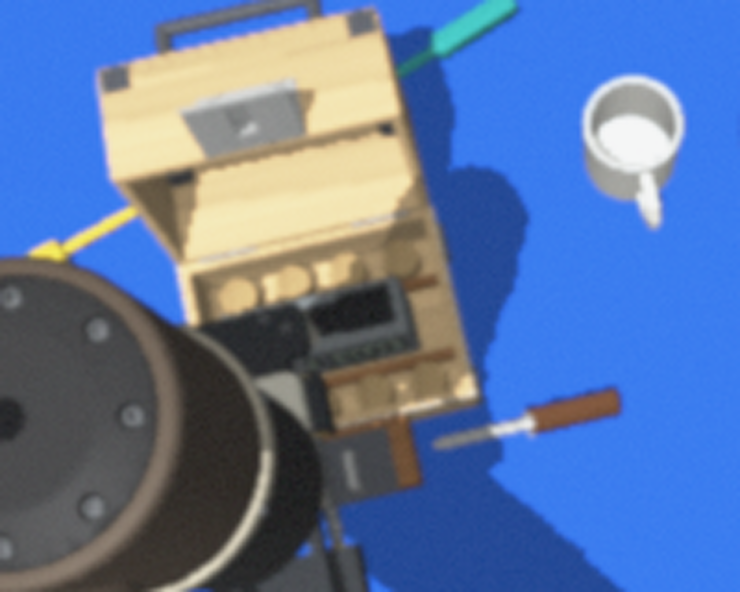

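View pics/s7c.png

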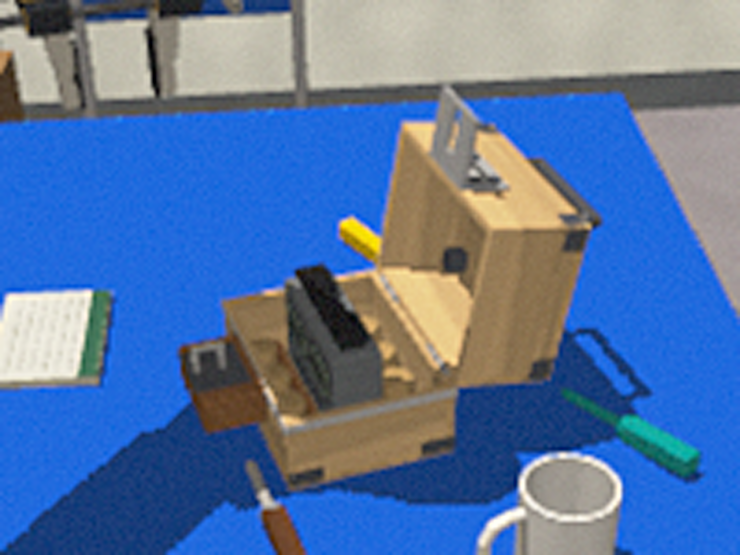

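View pics/w7.png

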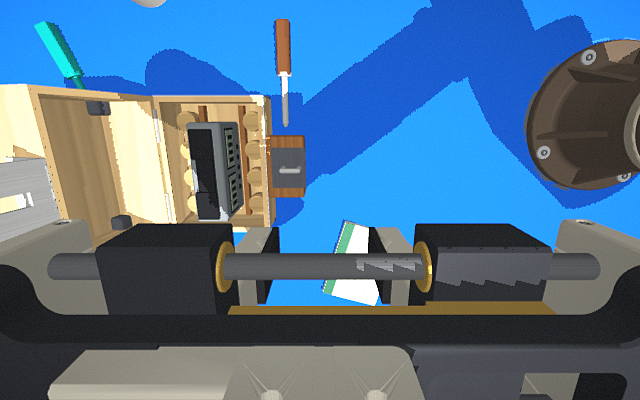

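The lid stands open on its stop. The clock top is at about (205,170) in the wrist view, and its screens face the chest front. Next I'll measure the clock.

Run:
```python
from h import *
from rig import robot
for n in ("w7","side7","top7"):
    if n=="w7": z=np.load("w7.npz"); P=cloud(robot.camera_info("wrist"),z['d'],z['T'])
    else:
        z=np.load(("s7" if n[0]=="s" else "t7")+".npz"); P=cloud(robot.camera_info(n[:-1]),z['d'])
    C=w2c(P); im=z['im'].astype(int)
    ins=(abs(C[...,0])<.068)&(abs(C[...,1])<.093)&(z['d']>0)
    for lo,hi in((.090,.104),(.104,.118),(.085,.120)):
        m=ins&(C[...,2]>lo)&(C[...,2]<hi); q=C[m]
        if len(q)<20: continue
        k=cv2.minAreaRect((q[:,:2]*1000).astype(np.float32)); print(n,lo,len(q),np.median(q,0),k,np.percentile(q[:,:2],[2,98],axis=0).ravel())
    # lid interior far: angle from rim
    m=(C[...,0]>.07)&(abs(C[...,1])<.1)&(C[...,2]>.12)&(z['d']>0); q=C[m]; print(" lid zmax",np.percentile(q[:,2],99.5), "xmin per z", [(zz,np.percentile(q[abs(q[:,2]-zz)<.01][:,0],1).round(3)) for zz in (.13,.16,.19,.21,.25,.27) if (abs(q[:,2]-zz)<.01).sum()>5])
```

```text
w7 0.09 1474 [-0.0135 -0.0031  0.0971] ((1.1839847564697266, 3.556915283203125), (138.3910369873047, 45.965301513671875), 89.92765045166016) [-0.0214 -0.0656  0.023   0.0705]
w7 0.104 1882 [ 0.0008 -0.0017  0.11  ] ((1.4420499801635742, 3.0922164916992188), (123.01414489746094, 30.45083236694336), 89.95417785644531) [-0.013  -0.0571  0.0151  0.0621]
w7 0.085 3463 [-0.0053 -0.0028  0.1051] ((1.1167926788330078, 3.5216751098632812), (138.37924194335938, 46.0411376953125), 89.80638122558594) [-0.0214 -0.0641  0.0222  0.0683]
 lid zmax 0.2621157195943336 xmin per z [(0.13, np.float64(0.087)), (0.16, np.float64(0.091)), (0.19, np.float64(0.096)), (0.21, np.float64(0.101)), (0.25, np.float64(0.107)), (0.27, np.float64(0.11))]
side7 0.09 202 [-0.0127 -0.029   0.098 ] ((0.20248794555664062, 2.2140655517578125), (46.21071243286133, 140.5779571533203), 0.47660255432128906) [-0.0221 -0.0677  0.0229  0.0659]
side7 0.104 202 [0.     0.0015 0.1107] ((1.074615478515625, 2.5545692443847656), (126.03117370605469, 30.280895233154297), 89.69606018066406) [-0.0136 -0.0583  0.015   0.0636]
side7 0.085 43
[... 397 characters left out ...]
256  0.0978] ((-0.6995773315429688, 3.162567138671875), (135.8850860595703, 46.79100036621094), 89.8954086303711) [-0.0236 -0.0642  0.0222  0.0557]
top7 0.104 219 [-0.0006 -0.0298  0.1105] ((-1.398183822631836, -25.440032958984375), (30.432186126708984, 62.745723724365234), 2.15575909614563) [-0.0151 -0.0559  0.0138  0.0036]
top7 0.085 465 [-0.0031 -0.0287  0.1021] ((-0.6996307373046875, 3.1336669921875), (135.94287109375, 46.79100036621094), 89.8954086303711) [-0.0235 -0.0637  0.0218  0.033 ]
 lid zmax 0.27933460452645537 xmin per z [(0.13, np.float64(0.083)), (0.16, np.float64(0.088)), (0.19, np.float64(0.096)), (0.21, np.float64(0.1)), (0.25, np.float64(0.105)), (0.27, np.float64(0.108))]
```

Run:
```python
from h import *
from rig import robot
R=tool(0,-1); cx,cy=.0003,.0027
tz=.061
robot.move_gripper(.80)
robot.goto(c2w([cx-.008,cy,.16]),R)
robot.servo_line(c2w([cx-.008,cy,.09]),R,speed=.1); print(robot.read_force())
robot.servo_line(c2w([cx-.008,cy,tz]),R,speed=.05); print(robot.read_force())
robot.servo_line(c2w([cx,cy,tz]),R,speed=.03); print(robot.read_t(),robot.read_force(),robot.read_position(),c2w([cx,cy,tz]))
robot.move_gripper(0); print(robot.read_t(),robot.read_force(),robot.read_grip_width()*88)
```

```text
[ 0.7845 -0.8972  0.3561]
[-0.236  -0.5096  0.3797]
28.325 [-0.236  -0.6572 -0.1762] [0.5723 0.2289 0.061 ] [0.5721 0.2289 0.061 ]
28.85 [0.4091 0.2783 1.0232] 45.7678790200201
```

The jaws hold 45.8 mm against the clock's 46 mm, with no stray force. Now I'll lift.

Run:
```python
from h import *
from rig import robot
R=tool(0,-1); cx,cy=.0003,.0027
def pr(): f=np.array(robot.read_force()); print(robot.read_t(),f,robot.read_grip_width()*88); return np.linalg.norm(f)
robot.servo_line(c2w([cx,cy,.07]),R,speed=.04); pr()
robot.servo_line(c2w([cx-.002,cy,.10]),R,speed=.08); pr()
robot.servo_line(c2w([cx-.020,cy,.15]),R,speed=.1); pr()
robot.servo_line(c2w([-.05,cy,.21]),R,speed=.12); pr()
robot.servo_line(c2w([-.09,-.10,.21]),R,speed=.2); pr()
snap(robot,"side","s8"); snap(robot,"wrist","w8")
```

```text
29.225 [-0.1639  0.3776 -3.4014] 46.35566302986632
29.75 [ 0.0139 -0.8449 -5.189 ] 46.069041738155626
30.4333 [-0.3439  0.1328 -4.8323] 46.232162982181435
31.1417 [-0.7475  0.5436 -4.2025] 46.05163849668969
31.8417 [ 0.5586  0.6778 -3.8308] 45.8730539517858
```

View pics/s8.png

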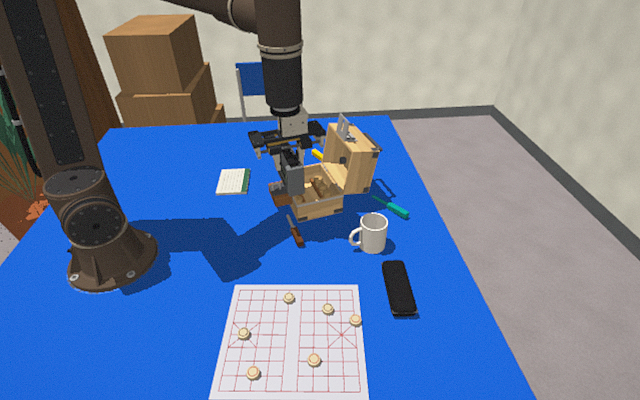

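The clock is in hand at (290,172), clear of the chest, and the pin is undisturbed at (297,232). Next I'll set it down by the left edge.

Run:
```python
from h import *
from rig import robot
by=np.radians(-4.78); R=tool(0,-1,by+np.pi/2)
t=np.r_[np.array([.4998,-.2811])+.198*np.array([-np.sin(by),np.cos(by)]),0]; print(t)
P=lambda z:t+[0,0,z]
robot.goto(P(.17),R)
robot.servo_line(P(.075),R,speed=.12); robot.dwell(.15); f0=np.array(robot.read_force())
print(robot.read_t(),f0,robot.read_position())
robot.servo_line(P(.058),R,speed=.04)
for z in (.0565,.0555,.0547,.0540,.0533,.0526,.052,.0514,.0508):
    robot.servo_line(P(z),R,speed=.02); f=np.array(robot.read_force()); print(z,f,robot.read_position()[2])
    if f[2]-f0[2]>2.5: break
snap(robot,"side","s9"); print(robot.read_t())
```

```text
[ 0.5163 -0.0838  0.    ]
34.45 [-0.3712 -0.0657 -3.3867] [ 0.5169 -0.0837  0.0759]
0.0565 [-0.1872  0.0353 -4.2478] 0.05654522490754814
0.0555 [-0.7813  0.2658 -3.4288] 0.05550627164112474
0.0547 [ 0.8658  0.2069 -3.2788] 0.05463178739810709
0.054 [-0.1716 -0.8586 -2.6958] 0.05406422918481286
0.0533 [-3.0113  2.2448  5.9376] 0.05400360007267191
36.325
```

View pics/s9.png

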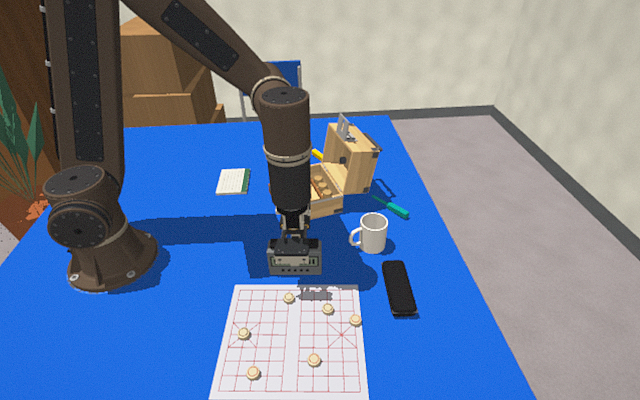

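The clock touched down at TCP z 0.054, as expected. It stands at (295,258), screens towards the sheet. I'll release it, withdraw upward and check.

Run:
```python
from h import *
from rig import robot
p=np.array(robot.read_position()); 
robot.servo_line([p[0],p[1],.0542],None,speed=.02)
robot.move_gripper(.75); print(robot.read_force(),robot.read_grip_width()*88)
p=np.array(robot.read_position())
robot.servo_line([p[0],p[1],.13],None,speed=.1)
robot.servo_line([p[0],p[1],.28],None,speed=.25)
robot.goto([.30,.35,.33],np.array(robot.read_tcp_rot())) if robot.ik([.30,.35,.33],robot.read_tcp_rot()) is not None else print("noik")
robot.dwell(.3)
snap(robot,"side","s10"); snap(robot,"top","t10"); print(robot.read_t(),robot.read_force(),robot.read_position())
by=np.radians(-4.78); Rb=R2(by); bc=np.array([.4998,-.2811,0])
for n in ("s","t"):
    z=np.load(n+"10.npz"); P=cloud(robot.camera_info("side" if n=="s" else "top"),z['d']); B=(P-bc)@Rb
    m=(abs(B[...,0])<.12)&(B[...,1]>.14)&(B[...,1]<.26)&(B[...,2]>.085)&(B[...,2]<.12)
    q=B[m]; k=cv2.minAreaRect((q[:,:2]*1000).astype(np.float32)); print(n,len(q),k,np.percentile(q[:,2],99))
    C=w2c(P); m=(abs(C[...,0]+.1)<.03)&(C[...,1]<-.12)&(C[...,1]>-.24)&(C[...,2]>.006)&(C[...,2]<.05)&(z['d']>0); q=C[m]; print(" pin",len(q),np.median(q,0),q.min(0),q.max(0))
    m=(C[...,0]>.07)&(C[...,0]<.25)&(abs(C[...,1])<.1)&(C[...,2]>.12); print(" lid zmax",np.percentile(C[m][:,2],99.5))
```

```text
[ 0.0647 -0.0577  0.2032] 65.89453406740992
41.0083 [-0.3046  0.0216  0.0804] [0.3002 0.3498 0.33  ]
s 791 ((-1.6546859741210938, 194.58425903320312), (45.325382232666016, 138.85154724121094), 89.44214630126953) 0.10684257647684448
 pin 119 [-0.1    -0.1665  0.0223] [-0.1094 -0.2049  0.0072] [-0.0898 -0.1202  0.0276]
 lid zmax 0.2792810281527913
t 837 ((-3.3486404418945312, 199.03680419921875), (46.00357437133789, 140.13534545898438), 89.8461685180664) 0.10896140174679092
 pin 206 [-0.1019 -0.1672  0.022 ] [-0.1219 -0.2078  0.0062] [-0.076  -0.1202  0.03  ]
 lid zmax 0.2794975962276954
```

View pics/t10.png

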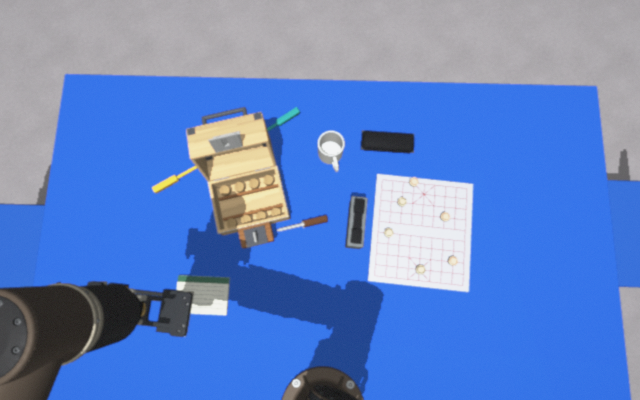

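View pics/s10.png

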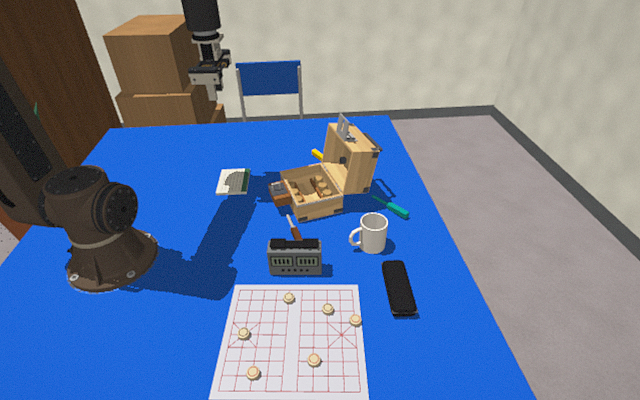

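Run:
```python
from rig import robot
print(robot.job_done(),robot.read_t())
```

```text
the job is handed in; nothing more can be done
the job is handed in; nothing more can be done
```

The job is done and handed in at about 41 s of robot time, against the 67 s limit.

- **Pin:** I gripped the brown pin squarely (jaws 19.9 mm) and drew it straight out of the staple. I lowered it to first contact before letting go. It now lies on the table in front of the chest, with its tip beside the cleat.
- **Lid:** I lifted it by the handle to about 1.3 rad and let it fall open onto its stop. The hasp top measures 279 mm above the table, against the 280 mm expected.
- **Clock:** I lifted it out and set it down under light contact, upright with the screens facing the sheet. It stands off the left edge, about 27–31 mm away and 2–3 mm from halfway. It is parallel to the edge within 1°.
- **Checks:** In the last pictures the game pieces, mug, glasses case, score pad and look-alike pins sit where they were at the start. The robot touches nothing. The two cameras differ by about 4 mm on the clock's distance from the edge, and no check failed.

I gripped the pin with the tool tipped along the pin's axis instead of leaning back from the chest. The arm could not reach the 20–40° lean by itself.

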